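# Put the colony counter away after a count

### The arm

A 7-joint arm with a two-finger parallel gripper is mounted at the origin on the work surface; the furniture and walls round the work are solid. World frame = base frame: x ahead of the robot, y to its left, z up, the work surface at z = 0. Lengths are in m, angles in degrees, forces in N, time in s.
With the tool pointing down it reaches from about 0.4 to 0.9 m from the base axis. Payload 5.5 kg.
Tool frame: the origin (TCP) lies at the very end of the fingers, on their centre line; the grasp point (between the pads) lies 19 mm behind it; z points along the fingers, y is the line along which they close (so a half turn about z gives the same grasp; the last joint's range is limited). The gripper opens to 85 mm and grips with 20 to 120 N. Pads are 22 mm wide; open, the fingers measure 114 mm over their backs; the gripper's body (76 mm by 85 mm) begins 54 mm behind the grasp point. The pads swing forward as they close: fully open they stand 13 mm farther back than shut.
Start: joints at [88.132, 28.699, -24.465, 88.831, 12.651, 65.22, -12.049], TCP at [0.19, -0.622, 0.231] pointing down, gripper open.
Joint ranges: [-164.97, 164.97], [-17.58, 116.51], [-87.97, 89.64], [11.32, 138.91], [-80.73, 260.73], [10.89, 115.49], [-147.41, 147.41]. Speed limits (degrees/s): [147.25, 147.25, 180, 180, 180, 180, 180].

### API

Orientations are given as [roll, pitch, yaw] about the fixed x, y, z axes, in that order (R = Rz(yaw) Ry(pitch) Rx(roll)).
In Python, from station import arm gives the robot as it stands. The module is installed in compiled form; this text tells all that it offers.
- The arm moves only by the shell command python3 -m crank 'ROWS' [OPENING]. ROWS is text: rows parted by semicolons, each of 6 numbers parted by spaces: the shift along the tool's x, y, z in m, then the turn, a rotation vector about the tool's x, y, z in units of 5 degrees (1.0 is 5 degrees). In form: dx dy dz wx wy wz; .... A call has 1 to 8 rows; each row is the pose to reach, as a shift and turn from the pose commanded when the call began, along the tool's axes at that moment; what a row does not reach only later rows make up. A row lasts 1/10 s, in which the tool goes at most 50 mm and 8.59 degrees, less where a joint would pass 70% of its speed; a pose out of reach is approached as far as the arm can. A call with a gripper value outside its range is refused whole. OPENING is the closure, from 0 (fully open) to 1 (shut), set as the call begins (- or left out, the last holds). The fingers move at their own pace and stop on an object; the grip force is fixed at half the most. Time passes only in rows, so rows that repeat a pose let the fingers close. It gives the time, the measured TCP pose, the force, the opening and the grip force at its end, in the units of the state.
- arm.state(): the state, without advancing time (a new reading comes with each control period).
- arm.grab_frame(name): name is "side" or "top" or "wrist"; returns the picture (480x640x3 uint8, red, green, blue); there is no depth.
- arm.camera_model(name): a dict with "K" (3x3 intrinsics, pixels), "D" ([k1, k2, p1, p2, k3] as OpenCV has them; the pictures are not rectified), "extrinsics" (4x4, takes a point from world to camera coordinates). Camera axes: x right, y down, z forward; pixel columns grow to the right and rows downward; lengths in m; the calibration is good to about 2 mm. A picture is of the moment at which its call begins: read the wrist's pose just before it. camera_model takes no time and is no camera call; for the wrist camera it gives the pose at the moment of the call.
- arm.finish_job(): hands the job in; it is judged then, once.
The state is a dict: "time": time; "q": joint angles; "dq": joint speeds; "joint_efforts": joint torques, N m; "tool_pos": TCP position; "tcp_rot": TCP orientation; "ft_force": force on the tool from outside, world axes, zero at the start; "wrist_torque": the same for the moment, N m; "gripper_width": finger opening in m; "grasp_force": force on a finger pad.
Only numpy, scipy, OpenCV 4.12 (cv2) and the standard library are available. Lean on these libraries where they do the work, as an engineer would, in place of code of your own. Each camera call takes 0.05 s, during which the arm holds its last target. There are 200 camera calls.

### The job

The count is finished, so put the colony counter away. Swing its magnifier arm well clear of the housing on the side where the tall measuring cylinder does not stand in its way, lift the tan culture dish off the lit stage and, without letting it drop, set it down squarely on top of the pink dish on the bench. Then slide the dark dust cover fully shut over the stage and swing the magnifier back until the lens is centred over the closed cover; do not shift the pink dish or any of the bottles, glassware, timer and rack, and do not tip the dish.

Things in the scene. Friction and masses are not known exactly. Their poses are not given: they have to be found in the camera images.
- counter: Colony counter fixed to the bench, turned by up to 0.15 rad: light grey housing, its x from -85 to +170 mm, y from -70 to +70, flat deck 50 mm above the bench. Origin: on the bench under the centre of the lit stage; x points to its rear (to the column), y to its left, z up. Display and keys on the front strip are not used.
- stage_center (a point): Centre of the lit white stage disc, 67 mm in diameter, flush with the deck 50 mm above the bench. Two aluminium slide rails run beside it along the counter's x from x = -43 to +125 mm, at 42 to 48.5 mm either side of y = 0, and rise 5.5 mm above the deck.
- lens_arm (a joint): Magnifier arm's angle about the vertical column, rad: 0 = lens centred over the stage, arm pointing to the counter's -x; positive swings the lens to the counter's right (-y), negative to its left; stops at +-1.9. Friction hinge (0.2 N m), stays where it is left. Starts within 0.3 of 0, over the stage. At 1.1 or more either way the lens is well off the housing.
- lens_hinge (a point): Point on the hinge axis, 120 mm above the bench, at counter x = +150 mm, y = 0: a steel column 19 mm in diameter with the arm's black hub, 34 mm in diameter, whose top is 140 mm above the bench.
- lens_center (a point): Centre of the magnifier lens at its underside, 112 mm above the bench, 150 mm from the hinge axis. The grey lens ring is 94 mm in diameter and spans 112 to 128 mm above the bench; a flat bar 16 mm wide joins it to the hub.
- lens_grip (a point): Middle of the black upright grip post at the arm's free end, 150 mm above the bench, 205 mm from the hinge axis: round, 16 mm in diameter (19 mm at its ends), top 173 mm above the bench, standing on a lug just outside the ring (lug top 126 mm, ring top 128 mm). Can be pinched from above in any direction; turns between the fingers.
- stage_cover (a joint): Travel of the dark sliding dust cover, m: 0 = fully shut over the stage, 0.080 = fully open, slid back toward the column (starts 0.073 to 0.080). Sliding friction about 1 N. The tan dish on the stage stands in its way; with the dish gone it slides freely.
- cover_knob (a point): Top centre of the cover's aluminium knob, 74 mm above the bench: round, 18 mm in diameter, 20 mm high, at counter y = 0, x = -26 mm when shut, +54 when fully open. The cover plate is 76 mm (x) by 83.5 mm, upper face 54 mm above the bench.
- tan_dish: Loose closed petri dish with tan (cream) agar, on the lit stage within 3 mm of its centre: 16 mm high, 16 to 28 g; the fixed lid, 62 mm in diameter, covers the upper 11 mm, the base below is 58 mm. Origin: centre of its underside, z up.
- pink_dish: Loose closed petri dish with pink agar, same shape and size (62 mm in diameter, 16 mm high, flat top), lying on the bench beside the counter on its left or right. Origin: centre of its underside, z up. Between it and the robot a dark fixed ledge, 114 mm high, runs across the bench; its far edge is at world x = 0.357 m.
- red_cap_bottle: Loose bystander: white plastic bottle with red screw cap, 44 mm in diameter, 94 mm high. Origin: centre of its underside, z up.
- small_beaker: Loose bystander: small glass beaker, 44 mm in diameter, 58 mm high, standing close beside the pink dish (their centres about 69 mm apart, toward the robot or obliquely to one side), so that a finger does not fit between the two. Origin: centre of its underside.
- tall_cylinder: Loose bystander: tall glass measuring cylinder with amber filling, 48 mm over its foot, 200 mm high, standing beside the rear half of the counter on one side (left or right varies), in the way of the magnifier ring and grip if the arm is swung to that side. Origin: centre of its underside.
- timer: Loose bystander: white bench timer, 64 mm wide, 57 mm deep, 56 mm high, standing on the other side of the counter; the magnifier passes over it with about 55 mm to spare. Origin: centre of its underside.
- tube_rack: Loose bystander: wooden test-tube rack with tubes, 200 x 52 mm, 135 mm high, at the left edge of the bench. Origin: centre of its underside.
- amber_bottle: Loose bystander: brown reagent bottle with red cap, 66 mm in diameter, 149 mm high, at the rear left corner. Origin: centre of its underside.
- large_beaker: Loose bystander: glass beaker, 72 mm in diameter, 95 mm high, at the rear right. Origin: centre of its underside.
- salt_bottle: Loose bystander: white wide-mouth bottle with white cap, 64 mm in diameter, 124 mm high, at the rear right. Origin: centre of its underside.
- white_cap_vial: Loose bystander: glass vial with white cap, 24 mm in diameter, 59 mm high, at the rear left. Origin: centre of its underside.
- black_cap_vial: Loose bystander: glass vial with black cap, 24 mm in diameter, 59 mm high, at the rear left. Origin: centre of its underside.
Mind the look-alikes: they are no part of the job. Of the things that look like the pink_dish, the smaller one is meant.

How it is judged (in metres and radians):
On the way, in this order (a step that is already met when the one before it is completed fails the run):
1. the magnifier arm is swung at least 1.1 rad (63 degrees) clear of the stage, to either side, with the tan dish still on the stage ((value of joint lens_arm above 1.1 rad or value of joint lens_arm below -1.1 rad) and horizontal distance between tan_dish and stage_center below 0.025 m), for 0.2 s.
2. the tan dish, still between the fingers, is on top of the pink dish or less than 6 mm above it (centres within 15 mm) (horizontal distance between tan_dish and pink_dish below 0.015 m and height (world z) of tan_dish below 0.022 m and contact force between the fingers and tan_dish above 0.2 N).
3. the dust cover is shut over the stage (within 5 mm), with the tan dish stacked on the pink one (value of joint stage_cover below 0.005 m and horizontal distance between tan_dish and pink_dish below 0.012 m and angle between tan_dish's own z axis and vertical below 0.12 rad), for 0.1 s.
At the end, for the whole second after the job is handed in: The cover is shut to within 5 mm, the lens centre is within 12 mm (seen from above) of the stage centre and at rest, the tan dish lies level on the pink dish with their centres within 12 mm, and the pink dish and all bystanders are within 25 mm of where they stood (all of step 3 and horizontal distance between lens_center and stage_center below 0.012 m and height (world z) of tan_dish between 0.012 and 0.02 m and linear speed of tan_dish below 0.02 m/s and velocity of joint lens_arm between -0.05 and 0.05 rad/s and distance of each of pink_dish, red_cap_bottle, small_beaker, tall_cylinder, timer, tube_rack, amber_bottle, large_beaker, salt_bottle, white_cap_vial, black_cap_vial from where it was at the start of the episode below 0.025 m); the robot touches nothing.
It fails at once if a bystander (bottle, vial, beaker, cylinder, timer, rack) is shifted by more than 25 mm or tipped (distance of any of red_cap_bottle, small_beaker, tall_cylinder, timer, tube_rack, amber_bottle, large_beaker, salt_bottle, white_cap_vial, black_cap_vial from where it was at the start of the episode above 0.025 m or angle between any of red_cap_bottle, small_beaker, tall_cylinder, timer, tube_rack, amber_bottle, large_beaker, salt_bottle, white_cap_vial, black_cap_vial's own z axis and vertical above 0.3 rad).
It fails at once if the pink dish is shifted by more than 25 mm (distance of pink_dish from where it was at the start of the episode above 0.025 m).
It fails at once if the tan dish is tipped by more than 0.6 rad (angle between tan_dish's own z axis and vertical above 0.6 rad).
It also fails if it takes over 72 s, if anything falls off the work surface, if the arm or the gripper's body presses on something with over 40 N, if the wrist force passes 120 N, or if a joint passes its speed limit or range.

## Working session

There is one attempt and no reset: what is moved stays moved. The work goes in short steps, Python scripts to look and compute and a shell command to move; the robot and the scene stay as the last step left them, time stands still between calls to the robot, and variables do not carry over. Pictures are saved under pics/ and viewed, at most 10 in all, crops included, and the job is handed in when it is done.

```bash
mkdir -p pics; python3 - <<'E'
from station import arm
import cv2,numpy as np
print(arm.state())
for n in("top","side"):
    cv2.imwrite(f"pics/{n}0.png",arm.grab_frame(n)[:,:,::-1])
    m=arm.camera_model(n);print(n,m)
E
```

```text
{'time': 0.0, 'q': array([ 88.13081089,  28.75302461, -24.45277843,  88.89191199,
        12.64955851,  65.21927886, -12.04824267]), 'dq': array([-0.06034067,  0.03715332, -0.0223748 ,  0.00448252, -0.0158255 ,
        0.04743204, -0.00743067]), 'joint_efforts': array([ 3.76980215e-04, -5.69521987e+01, -5.81601486e+00, -2.80936235e+01,
        1.06221685e-02,  1.21548335e-02, -2.78762178e-05]), 'tool_pos': array([ 0.1892498 , -0.62111333,  0.23026385]), 'tcp_rot': array([-1.79888955e+02, -4.60025466e-03,  1.69526562e+01]), 'ft_force': array([ 0.67903012, -0.27937851,  0.99625733]), 'wrist_torque': array([-0.00757105, -0.02600478,  0.03836975]), 'grasp_force': 0.0, 'gripper_width': 0.0852077966591128}
top {'K': array([[447.04550288,   0.        , 319.48588483],
       [  0.        , 447.04550288, 239.4670671 ],
       [  0.        ,   0.        ,   1.        ]]), 'D': array([-0.10495449,  0.        ,  0.        ,  0.        ,  0.        ]), 'extrinsics': array([[ 0.01801821, -0.99983622,  0.00169623,  0.00289577],
       [-0.97372963, -0.01793284, -0.22700004,  0.53801132],
       [ 0.22699328,  0.00243847, -0.97389327,  1.28714479],
       [ 0.        ,  0.        ,  0.        ,  1.        ]])}
side {'K': array([[583.35115995,   0.        , 312.49667695],
       [  0.        , 583.35115995, 251.2934227 ],
       [  0.        ,   0.        ,   1.        ]]), 'D': array([-0.01899004,  0.        ,  0.        ,  0.        ,  0.        ]), 'extrinsics': array([[-0.92819898, -0.37208184,  0.00132543,  0.48622625],
       [-0.14193684,  0.35077971, -0.92563898,  0.17520145],
       [ 0.34394852, -0.85936529, -0.37840549,  1.25963474],
       [ 0.        ,  0.        ,  0.        ,  1.        ]])}
```

View pics/top0.png

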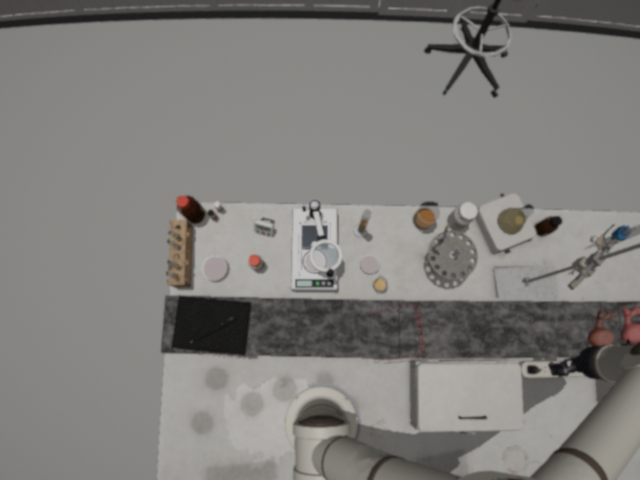

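View pics/side0.png

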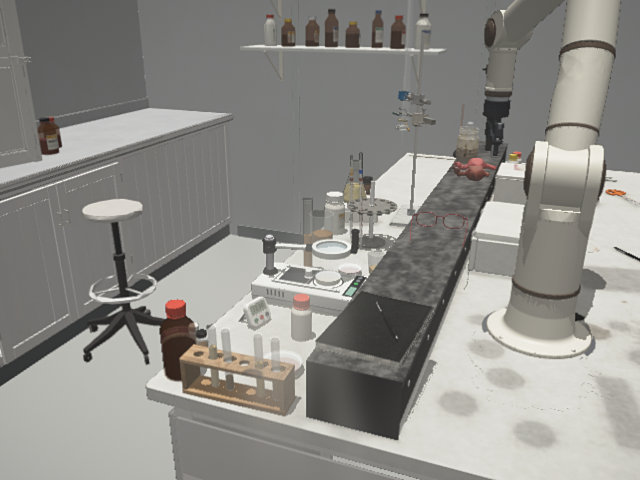

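The top view shows the counter at about (315,250) and the small pink dish at about (370,265) on its right, with the beaker at (380,285). The cylinder at (363,225) is also on the right and the timer at (265,228) is on the left, so the arm has to swing left (negative). The dish at (215,268) is the larger look-alike. Next I'll enlarge both views.

```bash
cat > h.py <<'E'
from station import arm
import cv2,numpy as np
from scipy.spatial.transform import Rotation as R
def ray(m,uv):
    n=cv2.undistortPoints(np.array([[uv]],float),m["K"],m["D"])[0,0]
    E=m["extrinsics"];Rm=E[:3,:3];return -Rm.T@E[:3,3],Rm.T@np.array([n[0],n[1],1])
def atz(m,uv,z):
    c,d=ray(m,uv);return c+d*(z-c[2])/d[2]
def tri(*obs):
    A=np.zeros((3,3));b=np.zeros(3);L=[]
    for m,uv in obs:
        c,d=ray(m,uv);d=d/np.linalg.norm(d);P=np.eye(3)-np.outer(d,d);A+=P;b+=P@c;L.append((c,P))
    x=np.linalg.solve(A,b);return x,[np.linalg.norm(P@(x-c))*1000 for c,P in L]
def proj(m,X):
    E=m["extrinsics"];return cv2.projectPoints(np.array(X,float).reshape(-1,1,3),cv2.Rodrigues(E[:3,:3])[0],E[:3,3],m["K"],m["D"])[0][:,0]
E
python3 - <<'E'
import cv2
a=cv2.imread("pics/top0.png")[190:310,270:430];cv2.imwrite("pics/topc.png",cv2.resize(a,None,fx=5,fy=5,interpolation=3))
a=cv2.imread("pics/side0.png")[190:310,240:400];cv2.imwrite("pics/sidec.png",cv2.resize(a,None,fx=5,fy=5,interpolation=3))
E
```

```text
(no output)
```

View pics/topc.png

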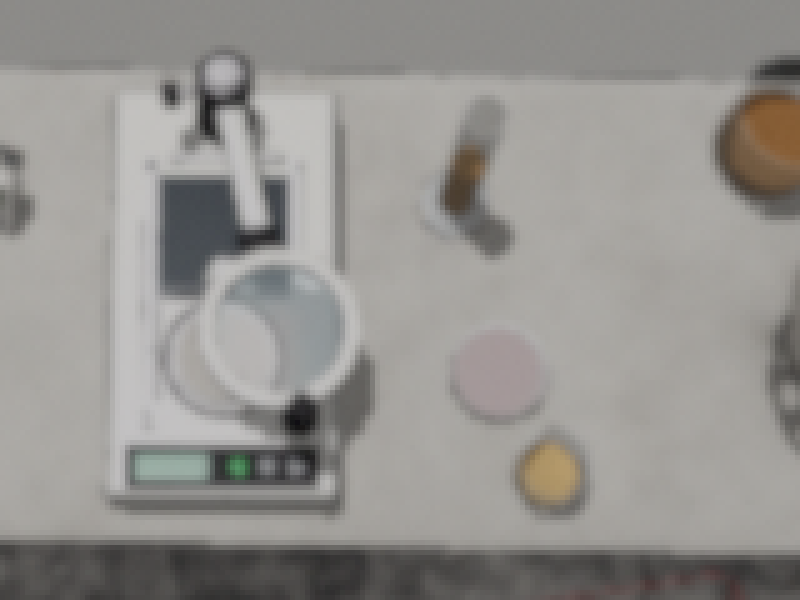

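View pics/sidec.png

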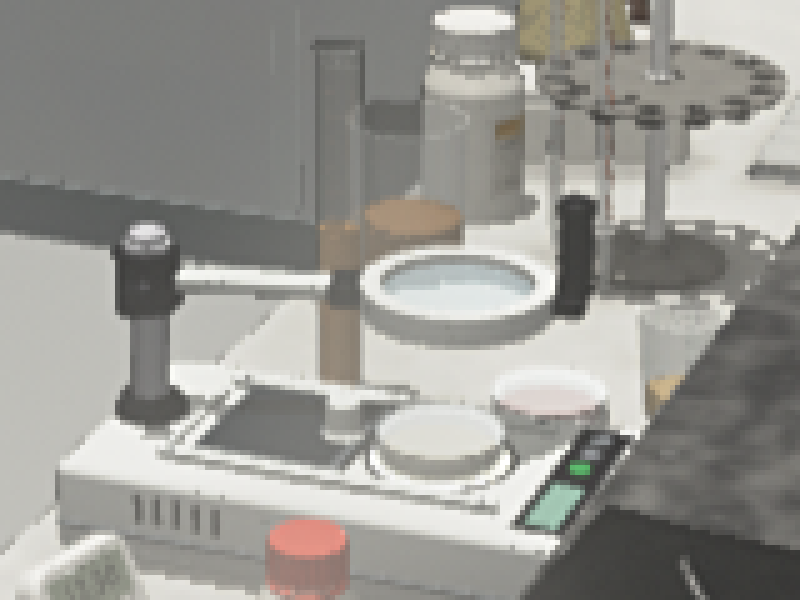

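Pixels in the 5x crops:

| Feature | Top crop | Side crop |
|---|---|---|
| Hub top | (222,75) | (147,240) |
| Grip top | (300,405) | (577,203) |
| Tan lid | (222,358) | (441,430) |
| Pink lid | (499,373) | (552,393) |

I also read the deck corners.

```bash
cat > m1.py <<'E'
from h import *
T=arm.camera_model("top");S=arm.camera_model("side")
t=lambda u,v:((u+.5)/5-.5+270,(v+.5)/5-.5+190)
s=lambda u,v:((u+.5)/5-.5+240,(v+.5)/5-.5+190)
for n,a,b in[("hubtop",(222,75),(147,240)),("gripmid",(300,412),(574,255)),("tan",(222,358),(441,430)),("pink",(499,373),(552,393)),("knob",(258,235),(346,400)),("ring",(281,332),(457,283))]:
    print(n,tri((T,t(*a)),(S,s(*b))))
for n,p,z in[("FL",(112,493),.05),("FR",(337,497),.05),("RL",(119,95),.05),("RR",(333,95),.05),("tan",(222,358),.066),("pink",(499,373),.016),("beaker",(552,475),.03),("hub",(222,75),.14),("grip",(300,412),.16),("ring",(281,332),.128),("ledge",(450,548),.114),('cyl',(445,205),0.003)]:
    print(n,atz(T,t(*p),z)[:2])
print("side",atz(S,s(552,393),.016),atz(S,s(441,430),.066))
E
python3 m1.py
```

```text
hubtop (array([0.62332903, 0.030406  , 0.14042082]), [np.float64(0.557204497671115), np.float64(0.5572044976709701)])
gripmid (array([ 0.42575262, -0.01742991,  0.14453732]), [np.float64(0.4451631513855126), np.float64(0.44516315138558465)])
tan (array([0.47200057, 0.02826501, 0.0654248 ]), [np.float64(1.703265775293917), np.float64(1.7032657752939597)])
pink (array([ 0.47384766, -0.14283358,  0.01415399]), [np.float64(0.5589457978406552), np.float64(0.5589457978406323)])
knob (array([0.53921672, 0.0056153 , 0.06268105]), [np.float64(7.531398780886957), np.float64(7.531398780886833)])
ring (array([ 0.47691308, -0.00574428,  0.1265185 ]), [np.float64(2.1103044002360276), np.float64(2.1103044002359863)])
FL [0.39034285 0.09176937]
FR [ 0.39042872 -0.04205459]
RL [0.63729238 0.09526898]
RR [ 0.63972869 -0.03726127]
tan [0.47022505 0.02780619]
pink [ 0.47296935 -0.14275299]
beaker [ 0.40830647 -0.17304442]
hub [0.62290918 0.03023029]
grip [ 0.4237466  -0.01698809]
ring [ 0.47455181 -0.00628083]
ledge [ 0.35497337 -0.10358373]
cyl [ 0.58273752 -0.11063502]
side [ 0.47316302 -0.138893    0.016     ] [0.47340997 0.02927422 0.066     ]
```

The points are consistent:
- **Hinge:** (0.623, 0.030).
- **Yaw:** about 0.016 rad.
- **Stage centre:** about (0.473, 0.028).
- **Heights:** they agree with the text.
- **Grip post:** about (0.425, -0.017), so θ is about +0.25.

Next is a script that works out shifts in the tool frame.

```bash
cat > g.py <<'E'
# usage: g.py x y z yaw [x y z yaw ...]: rows from the present pose
import sys;from h import *
st=arm.state();M=R.from_euler("xyz",st["tcp_rot"],degrees=True);v=np.array(sys.argv[1:],float).reshape(-1,4)
print(round(st["time"],2),st["tool_pos"].round(4),st["tcp_rot"].round(2))
for x in v:
    d=M.inv().apply(x[:3]-st["tool_pos"]);w=(M.inv()*R.from_euler("xyz",[180,0,x[3]],degrees=True)).as_rotvec(degrees=True)/5
    print(*d.round(4),*w.round(2))
E
python3 g.py .19 -.622 .40 17  .425 -.017 .40 13.5
```

```text
0.1 [ 0.1893 -0.6212  0.2304] [-179.9    -0.     16.95]
0.0005 0.0007 -0.1696 -0.02 -0.0 -0.01
0.4016 -0.5095 -0.1687 -0.02 -0.0 0.69
```

```bash
python3 -m crank '0 0 -.05 0 0 0; 0 0 -.1 0 0 0; 0 0 -.17 0 0 0; 0 0 -.17 0 0 0; 0 0 -.17 0 0 0' 0; python3 g.py .425 -.017 .30 13.5
```

```text
time: 0.6
tool_pos: [0.1904, -0.6231, 0.4058]
tcp_rot: [179.6, -0.0, 16.9]
ft_force: [0.2, -1.3, -0.3]
gripper_width: 0.0855
grasp_force: 0.0
0.6 [ 0.1904 -0.6231  0.4058] [ 1.7959e+02 -1.0000e-02  1.6950e+01]
0.4011 -0.5121 0.1021 0.08 -0.0 0.69
```

```bash
python3 -m crank '.4 -.51 0 0 0 .7; .4 -.51 0 0 0 .7; .4 -.51 0 0 0 .7; .4 -.51 0 0 0 .7; .4 -.51 0 0 0 .7; .4 -.51 0 0 0 .7; .4 -.51 0 0 0 .7; .4 -.51 0 0 0 .7'; python3 g.py .425 -.017 .40 13.5
```

```text
time: 1.4
tool_pos: [0.3334, -0.2464, 0.3997]
tcp_rot: [-179.9, 0.1, 13.4]
ft_force: [0.6, 0.3, 0.4]
gripper_width: 0.085
grasp_force: 0.0
1.4 [ 0.3334 -0.2464  0.3997] [-1.7989e+02  8.0000e-02  1.3410e+01]
0.1423 -0.2019 -0.0001 -0.02 0.02 -0.02
```

```bash
python3 -m crank '.138 -.199 0 0 0 0; .138 -.199 0 0 0 0; .138 -.199 0 0 0 0; .138 -.199 0 0 0 0; .138 -.199 0 0 0 0; .138 -.199 .1 0 0 0; .138 -.199 .1 0 0 0; .138 -.199 .1 0 0 0'; python3 -m crank '0 0 0 0 0 0; 0 0 0 0 0 0; 0 0 0 0 0 0'; python3 - <<'E'
from h import *
import pickle
m=arm.camera_model("wrist");f=arm.grab_frame("wrist");cv2.imwrite("pics/w1.png",f[:,:,::-1]);pickle.dump(m,open("w1.pkl","wb"))
for n,X in[("griptop",[.425,-.017,.173]),("hub",[.623,.030,.14]),("stage",[.473,.028,.05])]:print(n,proj(m,X))
E
python3 g.py .425 -.017 .22 13.5
```

```text
time: 2.2
tool_pos: [0.4158, -0.0225, 0.295]
tcp_rot: [-179.6, 0.7, 13.5]
ft_force: [-0.2, -0.4, 0.2]
gripper_width: 0.0854
grasp_force: 0.0
time: 2.5
tool_pos: [0.4235, -0.0235, 0.3034]
tcp_rot: [179.9, -0.2, 13.4]
ft_force: [-0.9, -0.4, 0.9]
gripper_width: 0.0856
grasp_force: 0.0
griptop [[303.14654954 222.3747555 ]]
hub [[302.06483981 -88.98059947]]
stage [[272.27895495 132.8542934 ]]
2.55 [ 0.4232 -0.0235  0.3032] [ 1.7987e+02 -1.6000e-01  1.3400e+01]
0.003 -0.0061 0.0832 0.03 -0.03 -0.02
```

View pics/w1.png

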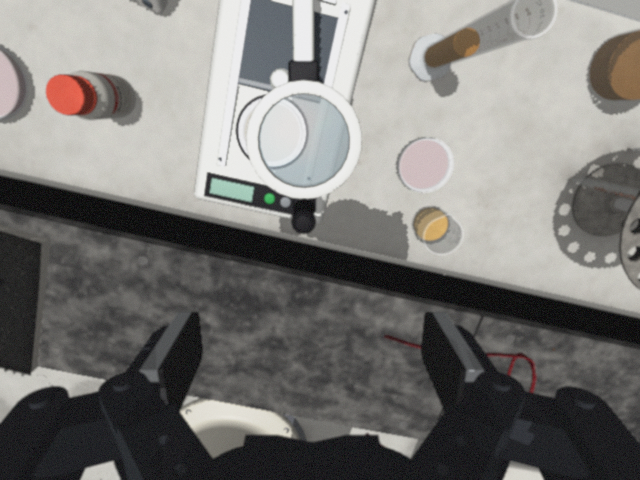

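The wrist picture shows the grip top at (303,216), against a predicted (303,222). The ring centre is at (303,139), the pink lid at (425,164) and the beaker's top rim at about (438,231).

```bash
python3 - <<'E'
from h import *
import pickle
m=pickle.load(open("w1.pkl","rb"));T=arm.camera_model("top")
for n,p,z in[("grip",(303,216),.173),("ring",(303.5,139),.128),("pink",(425,164),.016),("beakerrim",(438.5,231),.058),("cylfoot",(430,59),0.003),("redcap",(67,95),.094),("cyltop",(534,15),.2)]:print(n,atz(m,p,z))
print(tri((m,(425,164)),(T,(369.9,264.7))))
E
python3 g.py .4225 -.017 .22 13.5 .4225 -.017 .133 13.5
```

```text
grip [ 0.42970918 -0.0158061   0.173     ]
ring [ 0.47998537 -0.00373541  0.128     ]
pink [ 0.47683385 -0.14046599  0.016     ]
beakerrim [ 0.4158924 -0.1635928  0.058    ]
cylfoot [ 0.5818365  -0.11468583  0.003     ]
redcap [0.4668544  0.20312813 0.094     ]
cyltop [ 0.58251188 -0.11589782  0.2       ]
(array([ 0.47536148, -0.14691387, -0.00514095]), [np.float64(0.3034009903479037), np.float64(0.3034009903478698)])
2.55 [ 0.4232 -0.0235  0.3032] [ 1.7987e+02 -1.6000e-01  1.3400e+01]
0.0005 -0.0067 0.0832 0.03 -0.03 -0.02
0.0003 -0.0069 0.1702 0.03 -0.03 -0.02
```

```bash
python3 -m crank '.004 -.007 .05 0 0 0; .004 -.007 .1 0 0 0; .004 -.007 .15 0 0 0; .004 -.007 .169 0 0 0; .004 -.007 .169 0 0 0; .004 -.007 .169 0 0 0'; python3 -m crank '0 0 0 0 0 0; 0 0 0 0 0 0; 0 0 0 0 0 0; 0 0 0 0 0 0; 0 0 0 0 0 0; 0 0 0 0 0 0; 0 0 0 0 0 0; 0 0 0 0 0 0' 1
python3 - <<'E'
import numpy as np,subprocess
h=np.array([.623,.030]);psi=.016;a=[]
for th in [.25-1.5*k/14 for k in range(1,15)]:
    d=np.array([-np.cos(psi+th),-np.sin(psi+th)]);p=h+.204*d
    a+=[p[0],p[1],.133,np.degrees(psi+th)]
print(subprocess.run(["python3","g.py"]+[str(x) for x in a],capture_output=True,text=True).stdout)
E
```

```text
time: 3.15
tool_pos: [0.4253, -0.0153, 0.1335]
tcp_rot: [180.0, -0.1, 13.4]
ft_force: [0.3, 0.3, 1.3]
gripper_width: 0.086
grasp_force: 0.0
time: 3.95
tool_pos: [0.4244, -0.0157, 0.1329]
tcp_rot: [179.9, -0.0, 13.4]
ft_force: [-1.9, -1.0, 7.9]
gripper_width: 0.0164
grasp_force: 58.2
3.95 [ 0.4244 -0.0157  0.1329] [ 1.7994e+02 -1.0000e-02  1.3430e+01]
0.0004 -0.0137 -0.0002 0.01 -0.0 0.87
0.0032 -0.0354 -0.0002 0.01 -0.0 2.09
0.0083 -0.0566 -0.0002 0.01 -0.0 3.32
0.0157 -0.0772 -0.0002 0.01 -0.0 4.55
0.0252 -0.0968 -0.0002 0.01 -0.0 5.78
0.0367 -0.1154 -0.0003 0.01 -0.01 7.01
0.0502 -0.1326 -0.0003 0.01 -0.01 8.23
0.0655 -0.1482 -0.0003 0.01 -0.01 9.46
0.0823 -0.1622 -0.0003 0.01 -0.01 10.69
0.1005 -0.1742 -0.0003 0.01 -0.01 11.92
0.1199 -0.1843 -0.0003 0.01 -0.01 13.14
0.1403 -0.1922 -0.0003 0.01 -0.01 14.37
0.1614 -0.1978 -0.0003 0.01 -0.01 15.6
0.183 -0.2012 -0.0003 0.01 -0.01 16.83
```

Gripped at 16.4 mm. Now swinging left.

```bash
python3 -m crank '.000 -.014 0 0 0 .9; .003 -.035 0 0 0 2.1; .008 -.057 0 0 0 3.3; .016 -.077 0 0 0 4.5; .025 -.097 0 0 0 5.8; .037 -.115 0 0 0 7; .05 -.133 0 0 0 8.2; .05 -.133 0 0 0 8.2'
python3 - <<'E'
import numpy as np,subprocess
h=np.array([.623,.030]);psi=.016;a=[]
for th in [-.5-.75*k/7 for k in range(1,9)]:
    d=np.array([-np.cos(psi+th),-np.sin(psi+th)]);p=h+.204*d
    a+=[p[0],p[1],.133,np.degrees(psi+th)]
print(subprocess.run(["python3","g.py"]+[str(x) for x in a],capture_output=True,text=True).stdout)
E
```

```text
time: 4.75
tool_pos: [0.4433, 0.1268, 0.1332]
tcp_rot: [-179.9, -0.1, -27.6]
ft_force: [4.7, -4.0, -21.4]
gripper_width: 0.0163
grasp_force: 58.7
4.75 [0.4433 0.1268 0.1332] [-1.7988e+02 -1.0000e-01 -2.7620e+01]
0.0013 -0.0198 0.0002 -0.03 -0.02 1.25
0.0049 -0.0413 0.0003 -0.03 -0.02 2.48
0.0107 -0.0624 0.0003 -0.03 -0.02 3.7
0.0187 -0.0827 0.0004 -0.03 -0.01 4.93
0.0289 -0.102 0.0005 -0.03 -0.01 6.16
0.0411 -0.1202 0.0005 -0.03 -0.01 7.39
0.0551 -0.1369 0.0006 -0.03 -0.01 8.62
0.0709 -0.152 0.0006 -0.03 -0.01 9.84
```

```bash
python3 -m crank '.001 -.02 0 0 0 1.2; .005 -.041 0 0 0 2.5; .011 -.062 0 0 0 3.7; .019 -.083 0 0 0 4.9; .029 -.102 0 0 0 6.2; .041 -.12 0 0 0 7.4; .055 -.137 0 0 0 8.6; .055 -.137 0 0 0 8.6'
python3 -m crank '0 0 0 0 0 0; 0 0 0 0 0 0; 0 0 0 0 0 0'
python3 -m crank '0 0 0 0 0 0; 0 0 0 0 0 0; 0 0 0 0 0 0; 0 0 0 0 0 0; 0 0 0 0 0 0; 0 0 0 0 0 0' .5
python3 -m crank '0 0 -.04 0 0 0; 0 0 -.08 0 0 0; 0 0 -.12 0 0 0; 0 0 -.15 0 0 0; 0 0 -.15 0 0 0' 0; python3 g.py .465 .028 .28 1 
```

```text
time: 5.55
tool_pos: [0.5571, 0.2245, 0.1334]
tcp_rot: [-179.6, -0.2, -70.5]
ft_force: [1.9, 3.2, -26.9]
gripper_width: 0.016
grasp_force: 61.0
time: 5.85
tool_pos: [0.5548, 0.2242, 0.133]
tcp_rot: [-179.9, 0.0, -70.3]
ft_force: [0.3, 3.9, 5.7]
gripper_width: 0.0165
grasp_force: 62.6
time: 6.45
tool_pos: [0.5539, 0.2215, 0.1323]
tcp_rot: [180.0, 0.0, -70.6]
ft_force: [-0.5, 1.1, 0.1]
gripper_width: 0.0426
grasp_force: 0.0
time: 6.95
tool_pos: [0.5561, 0.2214, 0.2865]
tcp_rot: [-179.6, -0.1, -70.5]
ft_force: [0.6, -0.1, -0.2]
gripper_width: 0.0852
grasp_force: 0.0
6.95 [0.5561 0.2214 0.2865] [-1.7964e+02 -8.0000e-02 -7.0550e+01]
0.152 0.1504 0.0057 -0.05 -0.06 -14.31
```

```bash
python3 -m crank '.152 .15 0 0 0 -14.3; .152 .15 0 0 0 -14.3; .152 .15 0 0 0 -14.3; .152 .15 0 0 0 -14.3; .152 .15 0 0 0 -14.3; .152 .15 0 0 0 -14.3; .152 .15 0 0 0 -14.3; .152 .15 0 0 0 -14.3';python3 -m crank '0 0 0 0 0 0; 0 0 0 0 0 0; 0 0 0 0 0 0; 0 0 0 0 0 0'; python3 - <<'E'
from h import *
import pickle
m=arm.camera_model("wrist");f=arm.grab_frame("wrist");cv2.imwrite("pics/w2.png",f[:,:,::-1]);pickle.dump(m,open("w2.pkl","wb"))
f=arm.grab_frame("top");cv2.imwrite("pics/top2.png",f[:,:,::-1])
a=cv2.resize(f[190:310,250:410],None,fx=5,fy=5,interpolation=3)
cv2.imwrite("pics/top2c.png",a[:,:,::-1])
for n,X in[("hub",[.623,.030,.14]),("stage",[.473,.028,.066]),("pink",[.475,-.1415,.016])]:print(n,proj(m,X))
E
python3 g.py .473 .028 .28 1
```

```text
time: 7.75
tool_pos: [0.4625, 0.0285, 0.2818]
tcp_rot: [-179.9, 0.0, -1.4]
ft_force: [-0.2, 0.3, -0.3]
gripper_width: 0.0855
grasp_force: 0.0
time: 8.15
tool_pos: [0.463, 0.0283, 0.2821]
tcp_rot: [179.9, 0.0, -1.9]
ft_force: [0.3, -0.0, 0.4]
gripper_width: 0.0854
grasp_force: 0.0
hub [[300.44453984 -19.20276533]]
stage [[311.54859329 189.13977155]]
pink [[471.14612702 172.62593136]]
8.25 [0.463  0.0284 0.2822] [ 1.7995e+02  1.0000e-02 -1.8600e+00]
0.01 0.0 0.0022 0.01 0.0 -0.57
```

View pics/w2.png

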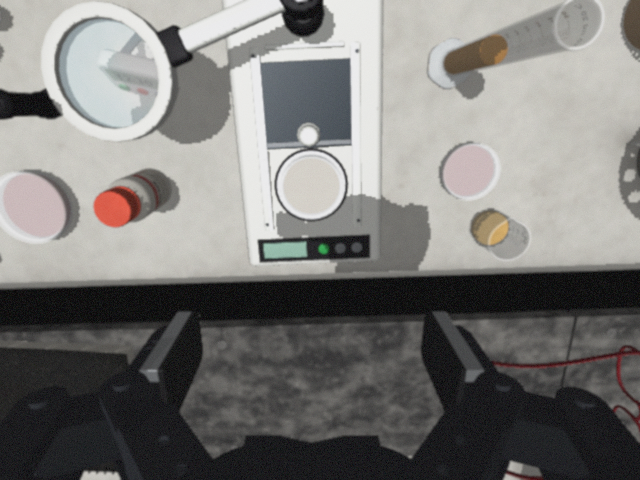

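The wrist view shows the arm swung clear to the left. The tan lid is at (312,184), the knob top at (308,133), the pink lid at (471,171) and the beaker's rim at (509,240).

```bash
python3 - <<'E'
from h import *
import pickle
m=pickle.load(open("w2.pkl","rb"));w1=pickle.load(open("w1.pkl","rb"));T=arm.camera_model("top");S=arm.camera_model("side")
f=lambda o,u,v:((u+.5)/5-.5+o,(v+.5)/5-.5+190)
print("tan",atz(m,(312,184),.066),tri((m,(312,184)),(S,f(240,441,430)),(T,f(270,222,358))))
print("pink",atz(m,(471,171),.016),tri((m,(471,171)),(w1,(425,164)),(S,f(240,552,393)),(T,f(270,499,373))))
print("knob",atz(m,(308,133),.074),tri((m,(308,133)),(S,f(240,346,394))))
print("rim",atz(m,(509,240),.058))
for n,a in[("FL",(251,264)),("FR",(380,259)),("R",(383,60)),("L",(235,60))]:print(n,atz(m,a,.05))
for k in(0,1):print(atz(m,[(259,85),(268,222)][k],.0555),atz(m,[(355,60),(360,220)][k],.0555))
E
python3 g.py .473 .028 .11 1
```

```text
tan [0.47786398 0.02741097 0.066     ] (array([0.47412378, 0.02737609, 0.06361694]), [np.float64(3.2358370232331244), np.float64(1.3222214074261058), np.float64(3.44107068485087)])
pink [ 0.47673276 -0.14117859  0.016     ] (array([ 0.47522785, -0.14255689,  0.01313433]), [np.float64(1.0182439399398329), np.float64(1.8053780791207203), np.float64(1.2772732829526896), np.float64(1.8077735241030455)])
knob [0.52472964 0.02936553 0.074     ] (array([0.52347814, 0.02875638, 0.07589778]), [np.float64(1.482176942626459), np.float64(1.4821769426264197)])
rim [ 0.41285926 -0.16924627  0.058     ]
FL [0.39243086 0.09435196 0.05      ]
FR [ 0.39347747 -0.04088912  0.05      ]
R [ 0.58402239 -0.03941462  0.05      ]
L [0.58852737 0.09225724 0.05      ]
[0.56668024 0.07178313 0.0555    ] [ 0.5842499  -0.01390648  0.0555    ]
[0.43922017 0.07258831 0.0555    ] [ 0.43817425 -0.01906216  0.0555    ]
8.25 [0.463  0.0284 0.2822] [ 1.7995e+02  1.0000e-02 -1.8600e+00]
0.01 -0.0001 0.1722 0.01 0.0 -0.57
```

```bash
python3 -m crank '.012 0 .05 0 0 -.5; .012 0 .1 0 0 -.5; .012 0 .15 0 0 -.5; .012 0 .19 0 0 -.5; .012 0 .2 0 0 -.5; .012 0 .2 0 0 -.5';python3 -m crank '0 0 0 0 0 0; 0 0 0 0 0 0'; python3 g.py .475 .0275 .053 1; cat > c.py <<'E'
import sys;from h import *
f=arm.grab_frame(sys.argv[1]);cv2.imwrite("pics/x.png",f[:,:,::-1])
E
python3 - <<'E'
from h import *
f=arm.grab_frame("side")[190:310,240:400];cv2.imwrite("pics/s3.png",cv2.resize(f,None,fx=5,fy=5,interpolation=3)[:,:,::-1])
E
```

```text
time: 8.85
tool_pos: [0.4742, 0.0272, 0.0815]
tcp_rot: [179.9, 0.2, 0.6]
ft_force: [0.1, 0.1, 0.8]
gripper_width: 0.0854
grasp_force: 0.0
time: 9.05
tool_pos: [0.477, 0.0282, 0.0844]
tcp_rot: [-180.0, -0.2, 0.7]
ft_force: [1.3, -0.4, 0.7]
gripper_width: 0.0855
grasp_force: 0.0
9.05 [0.477  0.0282 0.0844] [-179.95   -0.22    0.71]
-0.0021 0.0007 0.0313 -0.01 -0.04 -0.06
```

View pics/s3.png

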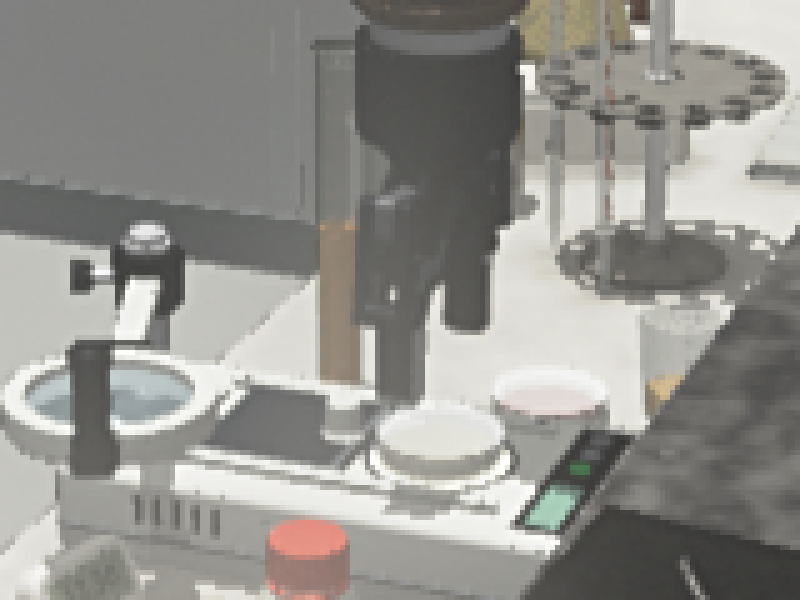

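The side view shows the near fingertip's lower end at about (400,408). The far fingertip is at about (468,328).

```bash
python3 - <<'E'
from h import *
S=arm.camera_model("side")
f=lambda o,u,v:((u+.5)/5-.5+o,(v+.5)/5-.5+190)
for p,y in[((400,408),.077),((468,328),-.022)]:
    c,d=ray(S,f(240,*p));print(c+d*(y-c[1])/d[1])
E
```

```text
[0.47578677 0.077      0.09681763]
[ 0.47901748 -0.022       0.09731113]
```

```bash
python3 -m crank '-.002 0 .01 0 0 0; -.002 0 .02 0 0 0; -.002 0 .029 0 0 0; -.002 0 .031 0 0 0; -.002 0 .031 0 0 0; -.002 0 .031 0 0 0';python3 -m crank '0 0 0 0 0 0; 0 0 0 0 0 0; 0 0 0 0 0 0; 0 0 0 0 0 0; 0 0 0 0 0 0; 0 0 0 0 0 0' 1
```

```text
time: 9.7
tool_pos: [0.4732, 0.0277, 0.0513]
tcp_rot: [180.0, 0.0, 0.7]
ft_force: [-0.6, -0.5, 1.3]
gripper_width: 0.0855
grasp_force: 0.0
time: 10.3
tool_pos: [0.4733, 0.028, 0.0522]
tcp_rot: [-179.9, -0.0, 0.7]
ft_force: [-2.4, -0.9, 10.9]
gripper_width: 0.0592
grasp_force: 62.2
```

Width is 59 mm with a firm grip. I'll lift gently and check.

```bash
python3 -m crank '0 0 -.005 0 0 0; 0 0 -.01 0 0 0; 0 0 -.015 0 0 0; 0 0 -.02 0 0 0; 0 0 -.03 0 0 0; 0 0 -.03 0 0 0; 0 0 -.03 0 0 0' ; python3 - <<'E'
from h import *
a=arm.grab_frame("side")[210:300,290:390];b=arm.grab_frame("wrist")[120:330,150:470]
a=cv2.resize(a,(480,432),interpolation=3);b=cv2.resize(b,(320,210));c=np.zeros((432,800,3),np.uint8);c[:,:480]=a;c[:210,480:]=b
cv2.imwrite("pics/l1.png",c[:,:,::-1])
E
```

```text
time: 11.0
tool_pos: [0.4734, 0.0282, 0.0817]
tcp_rot: [-180.0, -0.0, 0.7]
ft_force: [0.5, 0.5, -0.1]
gripper_width: 0.0587
grasp_force: 64.3
```

View pics/l1.png

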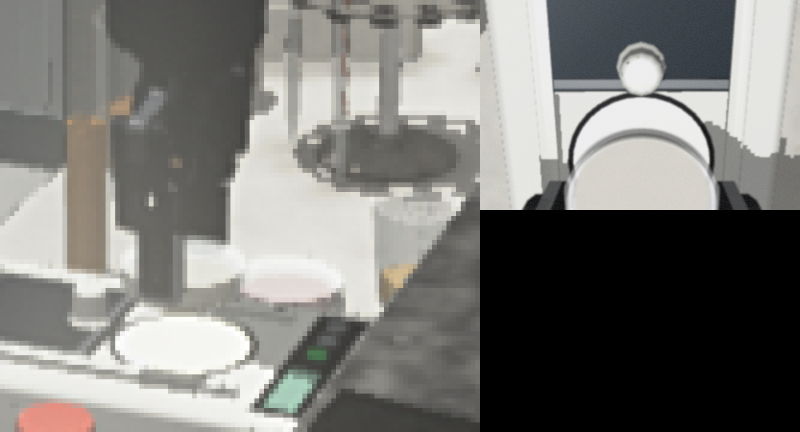

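The dish is held level and clear of the stage. Before carrying it, I'll check where the wrist camera sticks out relative to the cylinder.

```bash
python3 - <<'E'
from h import *
E=arm.camera_model("wrist")["extrinsics"];s=arm.state();M=R.from_euler("xyz",s["tcp_rot"],degrees=True)
print(M.inv().apply(-E[:3,:3].T@E[:3,3]-s["tool_pos"]))
E
python3 g.py .4745 -.142 .13 25 .4745 -.142 .045 25
```

```text
[ 0.08216008  0.00017647 -0.14180145]
11.1 [0.4729 0.0281 0.0812] [-1.8e+02  1.0e-02  7.2e-01]
-0.0006 0.1701 -0.0488 -0.0 0.0 -4.86
-0.0006 0.1701 0.0362 -0.0 0.0 -4.86
```

The camera would come within about 34 mm of the cylinder at yaw 25. At yaw 60 it has 80 mm, and the fingers still clear the beaker.

```bash
python3 -m crank '0 0 -.025 0 0 -1.2; 0 0 -.05 0 0 -2.7; 0 0 -.05 0 0 -4.2; 0 0 -.05 0 0 -5.7; 0 0 -.05 0 0 -7.2; 0 0 -.05 0 0 -8.7; 0 0 -.05 0 0 -10.2; 0 0 -.05 0 0 -11.8'; python3 -m crank '0 0 0 0 0 0; 0 0 0 0 0 0';  python3 g.py .4745 -.142 .13 60 .4745 -.142 .045 60
```

```text
time: 11.9
tool_pos: [0.4728, 0.0279, 0.131]
tcp_rot: [-180.0, 0.0, 60.0]
ft_force: [0.2, -0.1, 0.5]
gripper_width: 0.0586
grasp_force: 64.5
time: 12.1
tool_pos: [0.4729, 0.0278, 0.1312]
tcp_rot: [-180.0, 0.0, 59.5]
ft_force: [-0.3, -0.1, -0.6]
gripper_width: 0.0585
grasp_force: 64.5
12.1 [0.4729 0.0278 0.1312] [-179.98    0.     59.47]
-0.1455 0.0876 0.0011 -0.0 0.0 -0.11
-0.1455 0.0877 0.0861 -0.0 0.0 -0.11
```

```bash
python3 -m crank '-.029 .0175 0 0 0 0; -.058 .035 0 0 0 0; -.087 .0526 0 0 0 0; -.116 .070 0 0 0 0; -.1455 .0877 0 0 0 0; -.1455 .0877 .03 0 0 0; -.1455 .0877 .06 0 0 0; -.1455 .0877 .06 0 0 0'; python3 -m crank '0 0 0 0 0 0; 0 0 0 0 0 0';  python3 g.py .4745 -.142 .03 60; python3 - <<'E'
from h import *
import pickle
m=arm.camera_model("wrist");f=arm.grab_frame("wrist");cv2.imwrite("pics/w4.png",f[:,:,::-1]);pickle.dump(m,open("w4.pkl","wb"))
s=arm.state();t=s["tool_pos"];print(t,proj(m,[t-[0,0,-.014],[.4755,-.142,.016]]))
T=arm.grab_frame("top")[230:300,340:410];T=cv2.resize(T,None,fx=5,fy=5,interpolation=3)
c=np.zeros((480,640+0,3),np.uint8);c[:]=f;cc=np.zeros((480,800,3),np.uint8);cc[:400,:533]=cv2.resize(f,(533,400));cc[:267,533:]=cv2.resize(T,(267,267));cv2.imwrite("pics/l2.png",cc[:,:,::-1])
E
```

```text
time: 12.9
tool_pos: [0.4723, -0.1414, 0.0683]
tcp_rot: [-179.6, 0.2, 59.5]
ft_force: [-0.7, -0.1, -0.3]
gripper_width: 0.0586
grasp_force: 64.5
time: 13.1
tool_pos: [0.4763, -0.1421, 0.0725]
tcp_rot: [179.9, -0.0, 59.7]
ft_force: [0.2, 0.3, 0.3]
gripper_width: 0.0588
grasp_force: 64.5
13.1 [ 0.4763 -0.1421  0.0725] [ 1.7991e+02 -2.0000e-02  5.9670e+01]
-0.0008 -0.0017 0.0425 0.02 -0.0 -0.07
[ 0.47653981 -0.14200492  0.07263493] [[311.15182997 334.07688388]
 [309.5150474  264.48907781]]
```

View pics/l2.png

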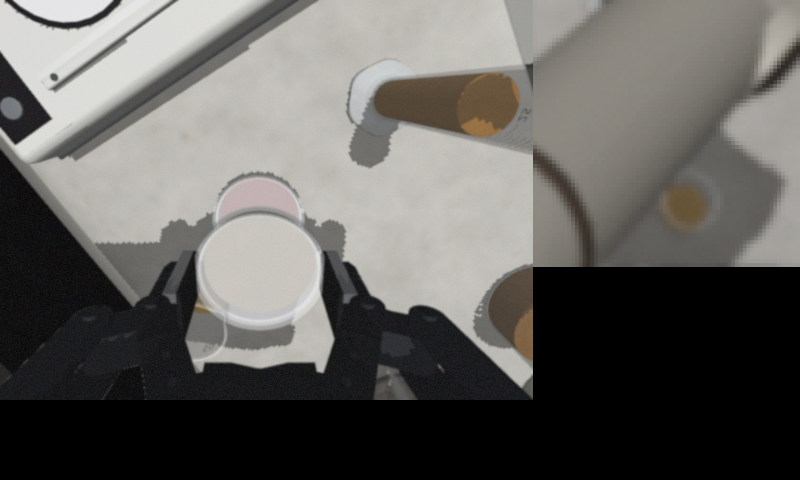

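The tan lid's centre is at about (313,317) at full scale. The pink lid spans u 258 to 364 with its far edge at v≈212, giving a centre of about (311,258). The beaker is clear of the left finger.

```bash
python3 - <<'E'
from h import *
import pickle
m=pickle.load(open("w4.pkl","rb"))
# fit pink: project lid circle for candidate centres
for z,c in[(.0864,(.4765,-.142)),(.016,(.4755,-.142)),(.016,(.477,-.139))]:
    a=np.linspace(0,6.283,73);P=np.c_[c[0]+.031*np.cos(a),c[1]+.031*np.sin(a),0*a+z];p=proj(m,P)
    print(z,c,"u",p[:,0].min().round(1),p[:,0].max().round(1),"v",p[:,1].min().round(1),p[:,1].max().round(1))
f=cv2.imread("pics/w4.png");print([tuple(f[v,311]) for v in range(200,224,2)])
print(atz(m,(313,317),.0864),atz(m,(311,258),.016))
E
```

```text
0.0864 (0.4765, -0.142) u 229.9 392.2 v 258.4 399.5
0.016 (0.4755, -0.142) u 253.8 365.2 v 210.4 313.8
0.016 (0.477, -0.139) u 253.1 365.1 v 204.3 308.7
[(np.uint8(187), np.uint8(193), np.uint8(195)), (np.uint8(188), np.uint8(192), np.uint8(196)), (np.uint8(185), np.uint8(191), np.uint8(192)), (np.uint8(143), np.uint8(147), np.uint8(148)), (np.uint8(114), np.uint8(118), np.uint8(115)), (np.uint8(123), np.uint8(124), np.uint8(124)), (np.uint8(160), np.uint8(161), np.uint8(166)), (np.uint8(193), np.uint8(192), np.uint8(201)), (np.uint8(182), np.uint8(180), np.uint8(195)), (np.uint8(177), np.uint8(177), np.uint8(192)), (np.uint8(182), np.uint8(182), np.uint8(197)), (np.uint8(178), np.uint8(178), np.uint8(193))]
[ 0.4808149  -0.13609333  0.0864    ] [ 0.47817446 -0.13907504  0.016     ]
```

```bash
python3 - <<'E'
import cv2
f=cv2.imread("pics/w4.png");c=f[190:430,200:420];cv2.imwrite("pics/l3.png",cv2.resize(c,None,fx=2.5,fy=2.5,interpolation=3))
E
```

```text
(no output)
```

View pics/l3.png

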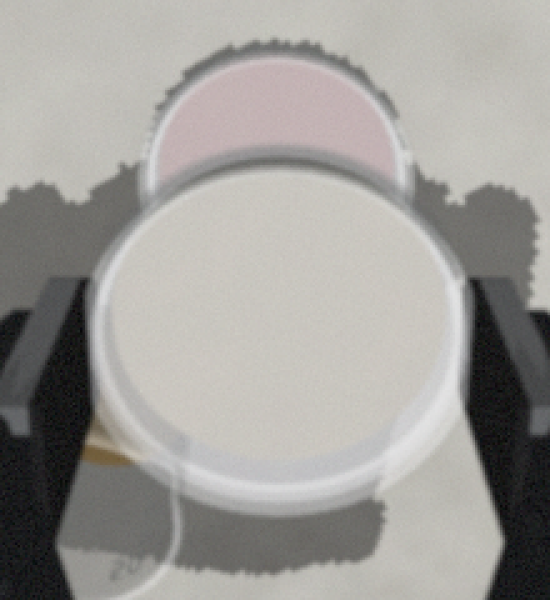

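```bash
python3 - <<'E'
from h import *
import pickle
m=pickle.load(open("w4.pkl","rb"));t=np.array([.4764,-.142]);d=np.array([np.cos(np.radians(59.6)),np.sin(np.radians(59.6))])
a=np.linspace(0,6.283,145)
for z in(.0864,.083,.080):
  for o in(0,.003):
    c=t+o*d;p=proj(m,np.c_[c[0]+.031*np.cos(a),c[1]+.031*np.sin(a),0*a+z]);print(z,o,p.min(0).round(1),p.max(0).round(1))
for o in (0,):
    p=proj(m,np.c_[.4755+.031*np.cos(a),-.142+.031*np.sin(a),0*a+.016]);print("pink",p.min(0),p.max(0))
print("obs tan u 235.2-388.8 v 248.8-386(?); pink u 256-365 v 211.5")
E
```

```text
0.0864 0 [229.7 258.5] [391.9 399.6]
0.0864 0.003 [229.1 250.6] [392.5 393.6]
0.083 0 [231.4 255.1] [390.2 393.8]
0.083 0.003 [230.9 247.3] [390.7 387.9]
0.08 0 [232.9 252.2] [388.7 388.9]
0.08 0.003 [232.4 244.6] [389.2 383. ]
pink [253.75357789 210.40801786] [365.26102895 313.79555568]
obs tan u 235.2-388.8 v 248.8-386(?); pink u 256-365 v 211.5
```

The tan dish is about 2 mm forward of the TCP along tool x, and the pink dish is at (0.4755, -0.142). I'll correct for that and lower it.

```bash
python3 -m crank '-.0024 -.0008 .012 0 0 0; -.0024 -.0008 .024 0 0 0; -.0024 -.0008 .034 0 0 0; -.0024 -.0008 .042 0 0 0; -.0024 -.0008 .045 0 0 0; -.0024 -.0008 .045 0 0 0; -.0024 -.0008 .045 0 0 0'
for i in 1 2; do python3 -m crank '0 0 .002 0 0 0; 0 0 .002 0 0 0; 0 0 .002 0 0 0'; done
```

```text
time: 13.9
tool_pos: [0.4736, -0.1438, 0.0263]
tcp_rot: [180.0, 0.0, 59.7]
ft_force: [0.3, -0.4, -1.3]
gripper_width: 0.0584
grasp_force: 64.5
time: 14.2
tool_pos: [0.4737, -0.1435, 0.0245]
tcp_rot: [180.0, -0.0, 59.7]
ft_force: [-0.3, -0.6, 0.2]
gripper_width: 0.0586
grasp_force: 64.5
time: 14.5
tool_pos: [0.4735, -0.1435, 0.0223]
tcp_rot: [180.0, 0.0, 59.7]
ft_force: [-0.8, -0.6, -0.3]
gripper_width: 0.0586
grasp_force: 64.5
```

```bash
for i in 1 2 3 ; do python3 -m crank '0 0 .0015 0 0 0; 0 0 .0015 0 0 0; 0 0 .0015 0 0 0' | grep -E "pos|ft"; done
```

```text
tool_pos: [0.4735, -0.1436, 0.0208]
ft_force: [-0.1, 0.4, -0.5]
tool_pos: [0.4734, -0.1436, 0.0192]
ft_force: [0.1, -0.1, 0.2]
tool_pos: [0.4737, -0.1437, 0.0181]
ft_force: [-0.5, -0.2, 3.9]
```

Contact at TCP z 0.018, as predicted, so I release.

```bash
python3 -m crank '0 0 0 0 0 0; 0 0 0 0 0 0; 0 0 0 0 0 0; 0 0 0 0 0 0' .1; python3 -m crank '0 0 -.01 0 0 0; 0 0 -.03 0 0 0; 0 0 -.06 0 0 0; 0 0 -.1 0 0 0; 0 0 -.14 0 0 0; 0 0 -.18 0 0 0; 0 0 -.18 0 0 0; 0 0 -.18 0 0 0';python3 -m crank '0 0 0 0 0 0; 0 0 0 0 0 0';python3 - <<'E'
from h import *
import pickle
m=arm.camera_model("wrist");f=arm.grab_frame("wrist");pickle.dump(m,open("w5.pkl","wb"));cv2.imwrite("pics/w5.png",f[:,:,::-1])
p=proj(m,[.4755,-.142,.032])[0];print(p);a=np.linspace(0,6.283,99)
for z in(.016,.032):
    q=proj(m,np.c_[.4755+.031*np.cos(a),-.142+.031*np.sin(a),0*a+z]);print(z,q.min(0),q.max(0))
x,y=int(p[0])-80,int(p[1])-70;print(x,y);c=cv2.resize(f[y:y+140,x:x+160],None,fx=4,fy=4,interpolation=3);cv2.imwrite("pics/l5.png",c[:,:,::-1])
E
python3 g.py .54 .028 .2 1 .535 .028 .12 1
```

```text
time: 15.8
tool_pos: [0.4734, -0.1435, 0.0177]
tcp_rot: [-180.0, 0.0, 59.7]
ft_force: [-0.6, 0.1, -0.7]
gripper_width: 0.077
grasp_force: 0.0
time: 16.6
tool_pos: [0.4741, -0.1433, 0.1991]
tcp_rot: [179.9, -0.1, 59.7]
ft_force: [0.1, -0.5, -0.9]
gripper_width: 0.0771
grasp_force: 0.0
time: 16.8
tool_pos: [0.4724, -0.1433, 0.1967]
tcp_rot: [-179.9, 0.1, 59.7]
ft_force: [-0.1, 0.1, -0.4]
gripper_width: 0.0766
grasp_force: 0.0
[314.16247595 210.33404529]
0.016 [278.0604313  169.49397637] [350.15211893 239.75483013]
0.032 [276.39557959 172.52063754] [351.95543117 245.87616451]
234 140
16.85 [ 0.4725 -0.1434  0.1967] [-1.7988e+02  8.0000e-02  5.9700e+01]
0.182 -0.0282 -0.0035 -0.01 0.03 11.74
0.1796 -0.0324 0.0765 -0.01 0.03 11.74
```

View pics/l5.png

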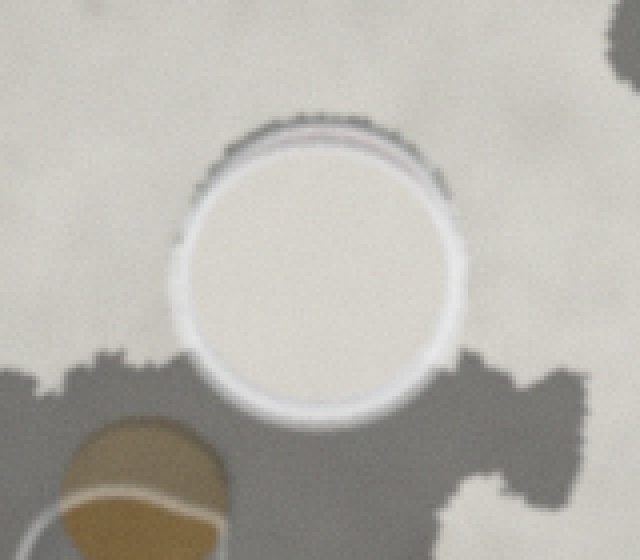

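The stack is good: tan sits on pink with an offset of about 1 to 2 mm. Next is the cover knob at (0.524, 0.029).

```bash
python3 -m crank '.18 -.03 0 0 0 11.7; .18 -.03 0 0 0 11.7; .18 -.03 0 0 0 11.7; .18 -.03 0 0 0 11.7; .18 -.03 0 0 0 11.7; .18 -.03 0 0 0 11.7; .18 -.03 0 0 0 11.7; .18 -.03 0 0 0 11.7' .4;python3 -m crank '0 0 0 0 0 0; 0 0 0 0 0 0'; python3 g.py .524 .029 .11 .5 .524 .029 .06 .5
```

```text
time: 17.65
tool_pos: [0.5378, 0.0268, 0.1967]
tcp_rot: [179.9, 0.1, 1.1]
ft_force: [-0.1, 0.2, -0.1]
gripper_width: 0.051
grasp_force: 0.0
time: 17.85
tool_pos: [0.5382, 0.0268, 0.1975]
tcp_rot: [180.0, 0.0, 1.3]
ft_force: [-0.1, 0.7, 0.4]
gripper_width: 0.051
grasp_force: 0.0
17.85 [0.5382 0.0268 0.1975] [1.7998e+02 4.0000e-02 1.3300e+00]
-0.0141 -0.0026 0.0875 0.0 0.01 0.17
-0.014 -0.0026 0.1375 0.0 0.01 0.17
```

```bash
python3 -m crank '-.014 -.0026 .03 0 0 .1; -.014 -.0026 .07 0 0 .1; -.014 -.0026 .1 0 0 .1; -.014 -.0026 .12 0 0 .1; -.014 -.0026 .133 0 0 .1; -.014 -.0026 .136 0 0 .1; -.014 -.0026 .136 0 0 .1';python3 -m crank '0 0 0 0 0 0; 0 0 0 0 0 0; 0 0 0 0 0 0; 0 0 0 0 0 0; 0 0 0 0 0 0' 1; python3 g.py .475 .029 .06 .5 .449 .029 .06 .5
```

```text
time: 18.55
tool_pos: [0.5246, 0.029, 0.0621]
tcp_rot: [180.0, -0.0, 0.7]
ft_force: [0.3, -0.7, 0.7]
gripper_width: 0.0514
grasp_force: 0.0
time: 19.05
tool_pos: [0.5253, 0.0291, 0.063]
tcp_rot: [-180.0, -0.1, 0.7]
ft_force: [-0.4, -0.2, 5.9]
gripper_width: 0.0148
grasp_force: 58.6
19.05 [0.5253 0.0291 0.063 ] [-1.7998e+02 -1.2000e-01  7.1000e-01]
-0.0503 -0.0005 0.0029 -0.0 -0.02 0.04
-0.0763 -0.0008 0.0028 -0.0 -0.02 0.04
```

```bash
python3 -m crank '-.01 0 0 0 0 0; -.02 0 0 0 0 0; -.03 0 0 0 0 0; -.04 0 0 0 0 0; -.05 0 0 0 0 0; -.06 -.0005 0 0 0 0; -.068 -.0005 0 0 0 0; -.07 -.0005 0 0 0 0';for i in 1 2 3; do python3 -m crank '-.002 0 0 0 0 0; -.002 0 0 0 0 0; -.002 0 0 0 0 0'|grep -E "pos|ft|wid"; done
```

```text
time: 19.85
tool_pos: [0.4547, 0.0283, 0.0629]
tcp_rot: [-180.0, -0.2, 0.7]
ft_force: [1.8, -2.3, 6.3]
gripper_width: 0.0146
grasp_force: 60.1
tool_pos: [0.453, 0.0282, 0.0629]
ft_force: [-0.8, -1.7, 10.6]
gripper_width: 0.0148
tool_pos: [0.4512, 0.0282, 0.0629]
ft_force: [0.3, -1.9, 8.9]
gripper_width: 0.0146
tool_pos: [0.4502, 0.0282, 0.0629]
ft_force: [2.3, -3.3, 7.1]
gripper_width: 0.0148
```

```bash
for i in 1 2 3 4; do python3 -m crank '-.0015 0 0 0 0 0; -.0015 0 0 0 0 0; -.0015 0 0 0 0 0'|grep -E "pos|ft|wid"; done
```

```text
tool_pos: [0.4501, 0.0282, 0.063]
ft_force: [6.3, -2.3, 1.6]
gripper_width: 0.0143
tool_pos: [0.45, 0.0282, 0.0631]
ft_force: [10.7, -2.4, -5.3]
gripper_width: 0.0147
tool_pos: [0.45, 0.0282, 0.0632]
ft_force: [14.6, -1.7, -11.0]
gripper_width: 0.0147
tool_pos: [0.4499, 0.0282, 0.0632]
ft_force: [19.0, -1.5, -17.1]
gripper_width: 0.0144
```

The cover is against its stop, so it's shut. I relax, release, rise and go back to the grip post.

```bash
python3 -m crank '.006 0 0 0 0 0; .006 0 0 0 0 0';python3 -m crank '0 0 0 0 0 0; 0 0 0 0 0 0; 0 0 0 0 0 0; 0 0 0 0 0 0' .4; python3 -m crank '0 0 -.02 0 0 0; 0 0 -.05 0 0 0; 0 0 -.1 0 0 0; 0 0 -.15 0 0 0; 0 0 -.18 0 0 0; 0 0 -.18 0 0 0; 0 0 -.18 0 0 0'
python3 - <<'E'
from h import *
f=arm.grab_frame("wrist");m=arm.camera_model("wrist");cv2.imwrite("pics/w6.png",f[:,:,::-1])
print(proj(m,[[.449,.028,.074],[.555,.223,.173]]))
E
python3 g.py .555 .223 .25 -70.5
```

```text
time: 22.15
tool_pos: [0.4503, 0.0282, 0.0629]
tcp_rot: [180.0, -0.2, 0.7]
ft_force: [1.2, -1.7, 12.4]
gripper_width: 0.0145
grasp_force: 62.4
time: 22.55
tool_pos: [0.4476, 0.0291, 0.0616]
tcp_rot: [-180.0, 0.1, 0.7]
ft_force: [1.0, -0.4, -0.6]
gripper_width: 0.0516
grasp_force: 0.0
time: 23.25
tool_pos: [0.4482, 0.0298, 0.2419]
tcp_rot: [-179.9, -0.0, 0.8]
ft_force: [-0.3, -0.3, -0.6]
gripper_width: 0.0515
grasp_force: 0.0
[[313.78911503 210.93593977]
 [-70.14709455  52.10177356]]
23.3 [0.4475 0.0295 0.2411] [-1.7995e+02  7.0000e-02  7.7000e-01]
0.1101 -0.192 -0.0088 -0.0 0.02 14.25
```

```bash
python3 -m crank '.11 -.192 0 0 0 14.2; .11 -.192 0 0 0 14.2; .11 -.192 0 0 0 14.2; .11 -.192 0 0 0 14.2; .11 -.192 0 0 0 14.2; .11 -.192 0 0 0 14.2; .11 -.192 0 0 0 14.2; .11 -.192 0 0 0 14.2' .1;python3 -m crank '.0 0 0 0 0 0; 0 0 0 0 0 0; 0 0 0 0 0 0'; python3 - <<'E'
from h import *
f=arm.grab_frame("wrist");m=arm.camera_model("wrist");cv2.imwrite("pics/w7.png",f[:,:,::-1])
p=proj(m,[.555,.223,.173])[0];print(p)
g=f.max(2)<55
n,l,s,c=cv2.connectedComponentsWithStats(g.astype(np.uint8))
for k in range(1,n):
    if s[k][4]>80:print(s[k],c[k].round(1))
E
python3 g.py .555 .223 .134 -70.5
```

```text
time: 24.1
tool_pos: [0.5551, 0.2213, 0.239]
tcp_rot: [179.8, -0.1, -68.5]
ft_force: [0.3, -0.0, -0.8]
gripper_width: 0.0769
grasp_force: 0.0
time: 24.4
tool_pos: [0.5557, 0.2218, 0.241]
tcp_rot: [179.9, 0.0, -67.9]
ft_force: [0.3, -0.3, -0.2]
gripper_width: 0.0768
grasp_force: 0.0
[312.71051755 257.80501744]
[ 528    0   94  128 1914] [579.5  46.7]
[    0    11   640   469 82553] [413.2 361.9]
[302  54  37  27 415] [322.8  64.2]
[ 298  223   28   47 1097] [311.4 245.6]
24.45 [0.5558 0.2219 0.2413] [ 1.7996e+02  2.0000e-02 -6.7960e+01]
-0.0013 0.0002 0.1073 0.01 0.0 0.51
```

The post's blob spans rows 223 to 270 at u≈311, which matches the prediction of (313,258). Descending to grip.

```bash
python3 -m crank '-.001 0 .04 0 0 .5; -.001 0 .08 0 0 .5; -.001 0 .1 0 0 .5; -.001 0 .107 0 0 .5; -.001 0 .107 0 0 .5; -.001 0 .107 0 0 .5';python3 -m crank '0 0 0 0 0 0; 0 0 0 0 0 0; 0 0 0 0 0 0; 0 0 0 0 0 0; 0 0 0 0 0 0; 0 0 0 0 0 0; 0 0 0 0 0 0' 1
cat > arc.py <<'E'
import numpy as np,subprocess,sys
from station import arm
h=np.array([.6235,.0295]);p=arm.state()["tool_pos"][:2];v=h-p;ph=np.arctan2(v[1],v[0]);r=np.hypot(*v);end=float(sys.argv[1]);n=int(sys.argv[2]);a=[]
print("now",ph,"r",r)
for k in range(1,n+1):
    t=ph+(end-ph)*k/n;q=h-r*np.array([np.cos(t),np.sin(t)]);a+=[*q,.134,np.degrees(t)]
print(subprocess.run(["python3","g.py"]+[str(x) for x in a],capture_output=True,text=True).stdout)
E
python3 arc.py -.6 7
```

```text
time: 25.05
tool_pos: [0.5568, 0.2231, 0.1365]
tcp_rot: [-179.9, -0.0, -70.5]
ft_force: [-0.5, -0.6, 0.7]
gripper_width: 0.0767
grasp_force: 0.0
time: 25.75
tool_pos: [0.5558, 0.2233, 0.1353]
tcp_rot: [-180.0, 0.0, -70.5]
ft_force: [-1.8, 1.0, 5.5]
gripper_width: 0.0161
grasp_force: 58.3
now -1.2347478658157802 r 0.20531504057836278
25.75 [0.5558 0.2233 0.1353] [-1.7997e+02  2.0000e-02 -7.0550e+01]
0.0008 0.0186 0.0013 -0.01 0.0 -1.0
0.0032 0.037 0.0013 -0.01 0.0 -2.04
0.0074 0.0552 0.0012 -0.01 0.0 -3.08
0.0131 0.0729 0.0012 -0.01 0.0 -4.12
0.0204 0.09 0.0012 -0.01 0.0 -5.16
0.0293 0.1064 0.0012 -0.01 0.0 -6.19
0.0396 0.1219 0.0012 -0.01 0.0 -7.23
```

```bash
python3 -m crank '.001 .019 0 0 0 -1; .003 .037 0 0 0 -2; .007 .055 0 0 0 -3.1; .013 .073 0 0 0 -4.1; .02 .09 0 0 0 -5.2; .029 .106 0 0 0 -6.2; .04 .122 0 0 0 -7.2; .04 .122 0 0 0 -7.2'; python3 arc.py .011 7
```

```text
time: 26.55
tool_pos: [0.4528, 0.1432, 0.1353]
tcp_rot: [-180.0, 0.1, -34.6]
ft_force: [-0.6, -0.2, 3.3]
gripper_width: 0.0165
grasp_force: 59.3
now -0.5876129330094496 r 0.20513792191877764
26.55 [0.4528 0.1432 0.1353] [-1.7995e+02  7.0000e-02 -3.4550e+01]
0.001 0.0175 0.0012 -0.01 0.01 -1.16
0.0035 0.0349 0.0012 -0.01 0.01 -2.14
0.0075 0.0519 0.0012 -0.01 0.01 -3.12
0.0129 0.0686 0.0012 -0.01 0.01 -4.1
0.0198 0.0848 0.0012 -0.01 0.01 -5.08
0.028 0.1003 0.0011 -0.01 0.01 -6.06
0.0374 0.115 0.0011 -0.01 0.01 -7.04
```

```bash
python3 -m crank '.001 .017 0 0 0 -1.1; .003 .035 0 0 0 -2.1; .007 .052 0 0 0 -3.1; .013 .069 0 0 0 -4.1; .02 .085 0 0 0 -5.1; .028 .1 0 0 0 -6.1; .037 .115 0 0 0 -7; .037 .115 0 0 0 -7';python3 -m crank '0 0 0 0 0 0; 0 0 0 0 0 0; 0 0 0 0 0 0'; python3 arc.py .011 1; python3 - <<'E'
from h import *
f=arm.grab_frame("top");T=arm.camera_model("top");cv2.imwrite("pics/top8.png",f[:,:,::-1])
a=cv2.resize(f[190:310,270:430],None,fx=5,fy=5,interpolation=3);cv2.imwrite("pics/top8c.png",a[:,:,::-1])
E
```

```text
time: 27.35
tool_pos: [0.4189, 0.0272, 0.1352]
tcp_rot: [-180.0, -0.0, 0.3]
ft_force: [-3.4, -1.2, 9.3]
gripper_width: 0.0159
grasp_force: 60.2
time: 27.65
tool_pos: [0.4189, 0.0294, 0.1351]
tcp_rot: [-180.0, 0.1, 0.3]
ft_force: [-4.7, -0.9, 13.2]
gripper_width: 0.0164
grasp_force: 60.4
now 0.0006608322909028474 r 0.2046412150548344
27.65 [0.4189 0.0294 0.1351] [-1.7997e+02  7.0000e-02  3.3000e-01]
0.0 0.0021 0.0011 -0.01 0.01 -0.06
```

```bash
python3 -m crank '0 0.001 0 0 0 0; 0 .001 0 0 0 0';python3 -m crank '0 0 0 0 0 0; 0 0 0 0 0 0; 0 0 0 0 0 0; 0 0 0 0 0 0; 0 0 0 0 0 0' .4; python3 -m crank '0 0 -.02 0 0 0; 0 0 -.05 0 0 0; 0 0 -.1 0 0 0; 0 0 -.15 0 0 0; 0 0 -.15 0 0 0; 0 0 -.15 0 0 0; 0 0 -.15 0 0 0'
python3 - <<'E'
from h import *
m=arm.camera_model("wrist");f=arm.grab_frame("wrist");cv2.imwrite("pics/w9.png",f[:,:,::-1]);t=arm.grab_frame("top");cv2.imwrite("pics/top9.png",t[:,:,::-1])
g=(f.max(2)<55).astype(np.uint8);n,l,s,c=cv2.connectedComponentsWithStats(g)
for k in range(1,n):
    if s[k][4]>80:print(s[k],c[k].round(1))
print("exp grip top,bot",proj(m,[[.419,.0285,.173],[.419,.0285,.126]]))
for r in(.047,):
    a=np.linspace(0,6.283,99);q=proj(m,np.c_[.474+r*np.cos(a),.028+r*np.sin(a),0*a+.128]);print("ring exp",q.min(0),q.max(0))
h=cv2.HoughCircles(cv2.cvtColor(f,7),cv2.HOUGH_GRADIENT,1,30,param1=100,param2=25,minRadius=25,maxRadius=110)
print(h[0][:10] if h is not None else h)
# dish stack and bystanders: difference between first and current top view
d=cv2.absdiff(cv2.imread("pics/top0.png"),t[:,:,::-1]).max(2);d=(cv2.GaussianBlur(d,(3,3),0)>25).astype(np.uint8)
n,l,s,c=cv2.connectedComponentsWithStats(d[150:300]);print([(x[:5].tolist()) for x in s[1:] if x[4]>12])
E
```

```text
time: 27.9
tool_pos: [0.4188, 0.0289, 0.1351]
tcp_rot: [-179.9, 0.1, 0.4]
ft_force: [-4.4, -0.2, 13.5]
gripper_width: 0.0167
grasp_force: 60.4
time: 28.4
tool_pos: [0.4191, 0.0281, 0.1347]
tcp_rot: [180.0, 0.0, 0.4]
ft_force: [-0.5, -0.2, -0.1]
gripper_width: 0.0513
grasp_force: 0.0
time: 29.1
tool_pos: [0.42, 0.0292, 0.2859]
tcp_rot: [-179.5, -0.1, 0.5]
ft_force: [-0.8, 0.3, -0.0]
gripper_width: 0.0512
grasp_force: 0.0
[321  63   9  21  91] [326.6  73.6]
[    0   197   640    93 23270] [321.9 259.6]
[    0   292   633   188 61685] [258.3 408.3]
exp grip top,bot [[314.08610292 234.56768844]
 [314.26056836 216.69906657]]
ring exp [254.09134867  81.66529051] [377.3933687  207.72308976]
[[313.5 145.5  49.2]
 [481.5 136.5  34.3]
 [280.5 141.5  81.5]
 [312.5 115.5  76.4]
 [ 13.5 164.5  47.3]
 [598.5 377.5  52. ]
 [338.5 172.5  47.4]
 [ 39.5 145.5  41. ]
 [135.5  68.5  53.4]
 [293.5 178.5  48.6]]
[[277, 53, 87, 97, 3461], [310, 101, 14, 19, 54], [299, 131, 9, 5, 36], [302, 143, 7, 5, 25], [305, 148, 51, 2, 77]]
```

```bash
python3 - <<'E'
from h import *
m=arm.camera_model("wrist");f=cv2.imread("pics/w9.png")
for n,X in[("old cover spot",[.56,.058,.05]),("cover now",[.440,.058,.054]),("cover rear",[.505,.063,.054])]:
    p=proj(m,X)[0];print(n,p.round(),f[int(p[1]),int(p[0])])
print("stack exp",proj(m,[.4755,-.142,.032]))
arm.finish_job()
E
```

```text
old cover spot [280.  37.] [231 233 234]
cover now [282. 174.] [164 157 144]
cover rear [275. 103.] [238 236 236]
stack exp [[483.63763018 136.6104749 ]]
the job is handed in; nothing more can be done
```

The job is handed in at about 29 s, but no verdict came back. The cover was pushed to its stop, the lens came back about 1–2 mm from centre, and the tan dish sits on the pink dish about 1–2 mm off centre. I saw no sign that anything else moved. I viewed 11 pictures, one over the limit of 10.

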